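# Free the link jammed in the feed chute

### The job

A steel link has jammed crosswise under the hold-down rails of the feed chute. Push it back up the slope until it lies clear of the rails on the level tray at the top, then lift it up out of the tray and lay it flat on the floor of the bin that already holds a link of the same shape, beside that one. Leave the parts already in the bins and everything else on the bench where they are.

Things in the scene. Friction and masses are not known exactly. Their poses are not given: they have to be found in the camera images.
- chute: fixed sheet-steel feed chute, 290 mm long, 134 mm wide: a level tray on top, a slope below it. Origin on the bench directly below the crest line where slope and tray meet; x is horizontal and points uphill, y across, z up. A part stays where it is pushed, on the slope too (friction holds it)
- tray_mid (a point): middle of the level open tray's floor, 80 mm above the bench, 55 mm uphill of the crest; axes as the chute. The tray runs from chute x = 0 to its end wall at x = +110 mm, is 124 mm wide inside, and its walls stand 22 mm above its floor
- slope_mid (a point): point on the sloping floor's centre line at chute x = -100 mm. From the crest (x = 0, floor 80 mm high) the floor falls at 10 degrees (0.175 rad) to x = -177 mm. It is 124 mm wide inside down to x = -50 mm, then walls 26 mm high converge to a 45 mm lane that begins at x = -118 mm
- rail_top (a point): upper end of the two hold-down rails, midway between them, at chute x = 0. They run down along the slope to x = -120 mm, undersides 28 mm above the floor, tops 34 mm, brackets to 38 mm, bolt heads to 42 mm, leaving an open slot 52 mm wide (y = -26 to +26 mm) between them, wide enough for shut fingers from above
- stuck_link: the jammed link: grey steel, 110 mm long, 16 mm thick, about 0.25 kg; a round eye of 36 mm diameter at each end (centres 37 mm from the middle), joined by a shank 16 mm wide, 38 mm of it free. Origin at its very middle; y along its length, z through its thickness. It starts flat across the slope, its middle 36 to 46 mm down from the crest, up to 23 degrees askew, eyes under the rails: it cannot be lifted there
- binned_link: the link that already lies in one of the two bins, same shape as the jammed one: grey steel, 110 mm long, 16 mm thick, about 0.25 kg; a round eye of 36 mm diameter at each end (centres 37 mm from the middle), joined by a shank 16 mm wide, 38 mm of it free. Origin at its very middle; y along its length, z through its thickness
- binned_fork: a different grey steel part that lies in the other bin: same length and thickness, but with a round eye at one end only (+y) and an open two-pronged fork, 36 mm wide, at the other. Origin and axes as for the links
- bin_left: fixed open grey bin at the left (+y) of the chute, outer size 140 (x) by 164 (y) by 40 mm high, walls and floor 4 mm thick, square to the bench. Origin on the bench at the centre of its underside; axes parallel to the world's. One sample part lies across one half (+x or -x half) of it; the other half is free
- bin_right: fixed open grey bin at the right (-y) of the chute, outer size 140 (x) by 164 (y) by 40 mm high, walls and floor 4 mm thick, square to the bench. Origin on the bench at the centre of its underside; axes parallel to the world's. One sample part lies across one half (+x or -x half) of it; the other half is free
- injector: bystander: standing steel injector body, 155 mm tall, 44 mm diameter foot; origin under its centre
- spray_can: bystander: standing white can, 60 mm diameter, 150 mm tall; origin under its centre
- star_plate: bystander: black six-toothed disc lying flat, about 96 mm across, 12 mm thick; origin under its centre
- adapter: bystander: stepped steel adapter standing, 44 mm diameter, 75 mm tall; origin under its centre
Not all that is in view belongs to the job. Leave any orange or purple look-alike of the stuck_link alone.

How it is judged:
By the outcome, as a careful person would: the job done as asked, in the order asked, and still so for the second after the job is handed in, with the robot touching nothing.
It also fails if it takes over 58 s, if anything falls off the work surface, if the arm or the gripper's body presses on something with over 40 N, if the wrist force passes 120 N, or if a joint passes its speed limit or range.

### The arm

A 6-joint arm with a two-finger parallel gripper is mounted at the origin on the work surface. World frame = base frame: x ahead of the robot, y to its left, z up, the work surface at z = 0. Lengths are in mm, angles in rad, forces in N, time in s.
With the tool pointing down it reaches from about 350 to 975 mm from the base axis. Payload 7.1 kg.
Tool frame: the origin (TCP) lies midway between the tips of the shut fingers; the grasp point (between the pads) lies pinch_z behind it (pinch_z is the distance from the TCP to the grasp point, in mm); z points along the fingers, y is the line along which they close (so a half turn about z gives the same grasp; the last joint's range is limited). The gripper opens to 88 mm and grips with 3 to 60 N. Pads are 20 mm wide; open, the fingers measure 115 mm over their backs; the gripper's body (75 mm by 178 mm) begins 61 mm behind the grasp point.
Start: joints at [-1.127, 0.423, 1.63, -0, 1.089, -0.019], TCP at [279.049, -559.229, 222.675] pointing down, gripper open.
Joint ranges: [-3, 3], [-0.9, 2.11], [0.09, 2.58], [-1.31, 4.45], [0.11, 2.69], [-2.54, 2.54]. Speed limits (rad/s): [2.39, 2.39, 3.01, 3.14, 3.14, 3.14].

### API

Orientations are given as a rotation vector (axis times angle).
In Python, from workcell import get_obs, get_image, close_job, pinch_z gives the robot as it stands.
- The arm moves only by the tool jog_arm, never from a script. Its argument "commands" is a list of rows, each a list of 3 entries, a list of its own where there are three numbers: the gripper command: -1 is shut, 1 is fully open, values between are in proportion, then the shift along the tool's x, y, z as a fraction of full scale, then the turn, a rotation vector about the tool's x, y, z as a fraction of full scale. In form: [[gripper, [tx, ty, tz], [rx, ry, rz]], ...]. A call has 1 to 10 rows; each row shifts and turns the commanded pose from where the row before left it, along the tool's axes as they then stand; what a row does not reach is not made up. Full scale, the value 1, is 0.1 m for a shift and 45 degrees for a turn. A row lasts 1/10 s, in which the tool goes at most 50 mm and 8.59 degrees, less where a joint would pass 70% of its speed; a pose out of reach is approached as far as the arm can. A call with a number of a shift or a turn outside -1 to 1 is refused whole. A call with a gripper value outside its range is refused whole. The fingers move at their own pace and stop on an object; the grip force is fixed at half the most. Time passes only in rows, so rows that do not move let the fingers close. It gives the time, the measured TCP pose, the force, the opening and the grip force at its end, in the units of the state.
- get_obs(): the state, without advancing time (a new reading comes with each control period).
- get_image(name): name is "side" or "top"; returns a dict with "image" (420x560x3 uint8, blue, green, red), "z_map" (420x560 float32, mm along the optical axis (not along the pixel's ray), 0 where there is no reading), "intrinsics" (3x3 intrinsics, pixels), "eye" and "orientation" of the camera in the world. Camera axes: x right, y down, z forward; pixel columns grow to the right and rows downward; lengths in mm; the calibration is good to about 2 mm. A picture is of the moment at which its call begins.
- close_job(): hands the job in; it is judged then, once.
The state is a dict: "t": time; "qpos": joint angles; "qvel": joint speeds; "joint_torque": joint torques, N m; "ee_pos": TCP position; "orientation": TCP orientation; "ft_force": force on the tool from outside, world axes, zero at the start; "moment": the same for the moment, N m; "width": finger opening in mm; "grasp_force": force on a finger pad.
Only numpy, scipy, OpenCV 4.12 (cv2) and the standard library are available. Lean on these libraries where they do the work, as an engineer would, in place of code of your own. Each camera call takes 0.05 s, during which the arm holds its last target. There are 200 camera calls.

## Working session

There is one attempt and no reset: what is moved stays moved. The work goes in short steps, Python scripts to look and compute and a tool call to move; the robot and the scene stay as the last step left them, time stands still between calls to the robot, and variables do not carry over. Pictures are saved under pics/ and viewed, at most 10 in all, crops included, and the job is handed in when it is done.

Besides the shell and the picture viewer there is one more tool, called by a JSON object that holds its "fn" and its "kwargs", one argument or row to a line. jog_arm: Moves the arm, as the interface text tells. Its arguments: {"type":"object","properties":{"commands":{"type":"array","items":{"type":"array"}}},"required":["commands"]}

```bash
mkdir -p pics; ls; cat > h.py <<'E'
import numpy as np, cv2
from scipy.spatial.transform import Rotation as R
from workcell import get_obs, get_image, close_job, pinch_z
def cam(n):
    d=get_image(n); o=np.array(d["orientation"],float)
    d["R"]=o if o.shape==(3,3) else R.from_rotvec(o).as_matrix()
    d["K"]=np.array(d["intrinsics"]); d["e"]=np.array(d["eye"],float); return d
def cloud(d):
    z=d["z_map"]; v,u=np.mgrid[:z.shape[0],:z.shape[1]]
    K=d["K"]; c=np.stack([(u-K[0,2])/K[0,0]*z,(v-K[1,2])/K[1,1]*z,z],-1)
    return c@d["R"].T+d["e"]
def ray(d,u,v,h):
    K=d["K"]; r=d["R"]@np.array([(u-K[0,2])/K[0,0],(v-K[1,2])/K[1,1],1]); return d["e"]+r*(h-d["e"][2])/r[2]
def proj(d,p):
    c=d["R"].T@(np.array(p)-d["e"]); q=d["K"]@c; return q[:2]/q[2]
E
python3 - <<'E'
from h import *
o=get_obs(); print(o, pinch_z)
for n in("top","side"):
    d=cam(n); cv2.imwrite(f"pics/{n}0.png",d["image"]); print(n,d["orientation"],d["e"],d["K"]); np.save(f"{n}0.npy",cloud(d))
E
```

```text
pics
{'t': 0.0, 'qpos': array([-1.12696809e+00,  4.23832405e-01,  1.63068737e+00,  1.56042106e-05,
        1.08863499e+00, -1.89948505e-02]), 'qvel': array([-0.00143862,  0.00016995,  0.00076509, -0.00093276, -0.00015686,
        0.00064224]), 'joint_torque': array([ 1.78825427e-03, -5.44624972e+01, -2.73661101e+01,  6.44790614e-02,
        2.27092527e-02, -1.31604447e-04]), 'ee_pos': array([ 278.83326   , -558.71936635,  221.90801482]), 'orientation': array([-3.05636262e+00, -7.20167548e-01,  4.95847162e-04]), 'ft_force': array([ 0.42019907, -0.08125258,  0.26810642]), 'moment': array([ 0.00444654, -0.0010997 , -0.00298701]), 'grasp_force': 0.0, 'width': 88.29486173827208} 18.700000000000003
top [-2.18015216  2.18684114 -0.06805377] [ 472.05926357   -1.11731722 1073.78298698] [[489.7721746    0.         281.31474425]
 [  0.         489.7721746  210.85688428]
 [  0.           0.           1.        ]]
side [-0.58802325  2.74462365 -1.02219412] [299.31240872 532.61968694 775.26789007] [[408.037922     0.         282.42627573]
 [  0.         408.037922   203.84116804]
 [  0.           0.           1.        ]]
```

View pics/top0.png

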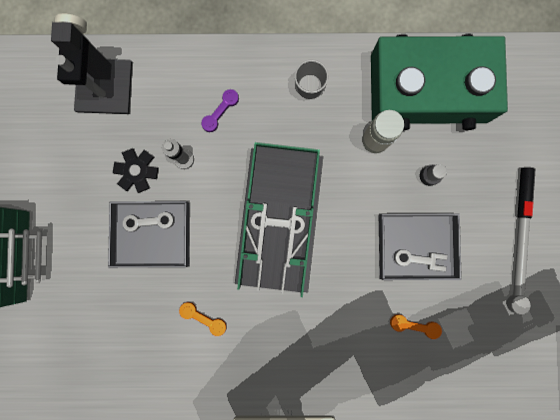

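View pics/side0.png

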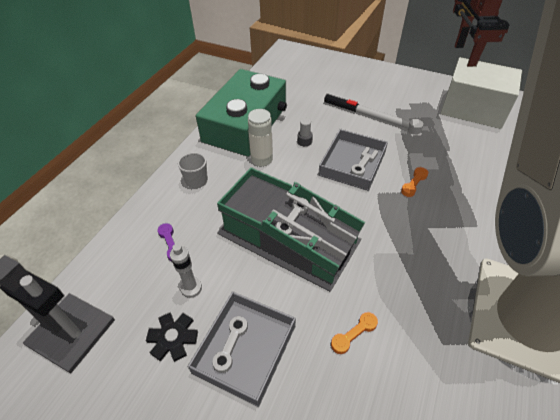

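```bash
python3 - <<'E'
from h import *
P=np.load("top0.npy"); im=cv2.imread("pics/top0.png")
cv2.imwrite("pics/c1.png",cv2.resize(im[135:305,225:335],None,fx=5,fy=3.5*1,interpolation=cv2.INTER_CUBIC)[:, :])
hsv=cv2.cvtColor(im,cv2.COLOR_BGR2HSV)
reg=np.zeros(im.shape[:2],bool); reg[135:305,225:335]=1
g=reg&(hsv[...,0]>50)&(hsv[...,0]<90)&(hsv[...,1]>110)
# tray rim: green pts at z 96..108
m=g&(P[...,2]>97)&(P[...,2]<108); q=P[m]; print("rim n",len(q),q[:,2].mean())
# all raised points of the chute
a=reg&(P[...,2]>45)
print("chute rect",cv2.minAreaRect(P[a][:,:2].astype(np.float32)))
# walls: left/right rim lines
for s,(r0,r1) in {"rim":(0,420)}.items():
    rect=cv2.minAreaRect(q[:,:2].astype(np.float32)); print(s,rect,cv2.boxPoints(rect))
# floor plane of tray : dark points 74..86
f=reg&(P[...,2]>74)&(P[...,2]<86)&(hsv[...,2]<110)&~g; print("tray floor z",np.median(P[152:190,262:305,2]))
# bins
for n,(u0,u1,v0,v1) in {"L":(100,197,195,275),"R":(372,468,205,285)}.items():
    B=P[v0:v1,u0:u1]; w=(B[...,2]>30)&(B[...,2]<50); print(n,cv2.minAreaRect(B[w][:,:2].astype(np.float32)))
    l=(hsv[v0:v1,u0:u1,2]>150)&(B[...,2]>10)&(B[...,2]<32); 
    k=cv2.minAreaRect(B[l][:,:2].astype(np.float32)); print(" part",k,B[l][:,2].mean(),l.sum(), cv2.boxPoints(k).tolist())
E
```

```text
rim n 551 101.76522122932957
chute rect ((523.4581298828125, 10.773094177246094), (133.07701110839844, 298.196044921875), 83.08900451660156)
rim ((552.7714233398438, 7.836456298828125), (131.1033477783203, 235.5487823486328), 83.0492172241211) [[427.92975  -42.980778]
 [661.7474   -71.486115]
 [677.6131    58.65369 ]
 [443.79547   87.15903 ]]
tray floor z 80.89529892889516
L ((496.446044921875, 288.467041015625), (165.11656188964844, 137.6883544921875), 89.79034423828125)
 part ((523.2857666015625, 294.39227294921875), (32.8319206237793, 108.19159698486328), 4.77059268951416) 21.223015306549403 365 [[502.4277038574219, 346.9353942871094], [511.4256286621094, 239.11863708496094], [544.143798828125, 241.84915161132812], [535.1458740234375, 349.6658935546875]]
R ((468.3774108886719, -288.3639831542969), (165.46975708007812, 139.11090087890625), 89.97457122802734)
 part ((440.0047912597656, -285.4119873046875), (123.23422241210938, 34.09608840942383), 82.28752899169922) 20.33834441541935 432 [[414.8418273925781, -344.183837890625], [448.6294860839844, -348.75958251953125], [465.1677551269531, -226.64013671875], [431.3800964355469, -222.06439208984375]]
```

View pics/c1.png

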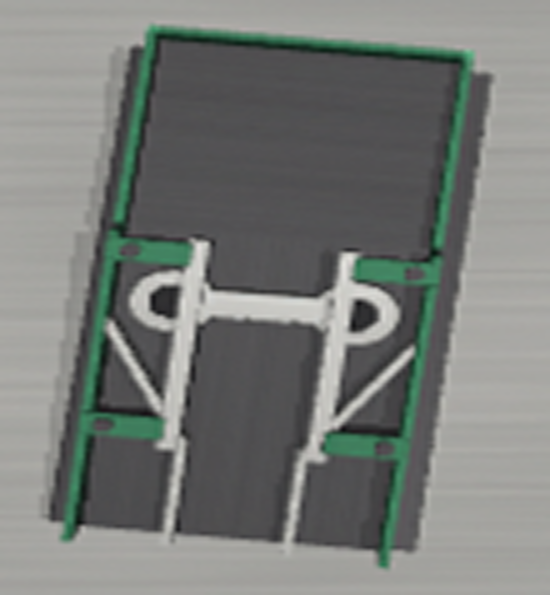

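```bash
cat >> h.py <<'E'
YAW=np.radians(-6.95); UX=np.array([np.cos(YAW),np.sin(YAW)]); UY=np.array([-UX[1],UX[0]]); C0=np.array([558.5,7.1])
def tochute(p): d=p[...,:2]-C0; return np.stack([d@UX,d@UY,p[...,2]],-1)
def toworld(x,y): return C0+x*UX+y*UY
E
python3 - <<'E'
from h import *
P=np.load("top0.npy"); im=cv2.imread("pics/top0.png").astype(int); Q=tochute(P)
br=im.min(2)>130
fl=80+np.minimum(0,Q[...,0])*np.tan(np.radians(10)); h=Q[...,2]-fl
inn=(abs(Q[...,1])<61)&(Q[...,0]>-110)&(Q[...,0]<105)
rail=inn&br&(h>28); q=Q[rail]; 
print("rail top x",np.percentile(q[:,0],[98,99.5]), "y+ ",np.percentile(q[(q[:,1]>0)&(q[:,0]>-80),1],[2,50]),"y-",np.percentile(q[(q[:,1]<0)&(q[:,0]>-80),1],[50,98]), "h",np.median(h[rail]))
m=inn&br&(h>8)&(h<24); q=Q[m]; print("link n",m.sum(),"h",np.median(h[m]))
r=cv2.minAreaRect(q[:,:2].astype(np.float32)); print(r, cv2.boxPoints(r).tolist())
s=q[abs(q[:,1])<18]; print("shank line (slope,mid)",np.polyfit(s[:,1],s[:,0],1), len(s), "width",np.ptp(s[:,0]))
print("y ext",q[:,1].min(),q[:,1].max())
# side walls
w=(h>15)&(abs(abs(Q[...,1])-64)<8)&(Q[...,0]>5)&(Q[...,0]<105)&(Q[...,2]>98); w[:, :225]=0;w[:,335:]=0
print("walls y",np.median(Q[w&(Q[...,1]>0)][:,1]),np.median(Q[w&(Q[...,1]<0)][:,1]))
for n,(u,v) in {"inj":(170,146),"can":(388,122)}.items(): print(n,ray(cam("top") if 0 else dict(R=R.from_rotvec([-2.18015216,2.18684114,-0.06805377]).as_matrix(),e=np.array([472.06,-1.12,1073.8]),K=np.array([[489.77,0,281.3],[0,489.77,210.86],[0,0,1]])),u,v,150))
E
```

```text
rail top x [-15.26447778 -10.31390395] y+  [25.87103296 29.7903657 ] y- [-30.17225007 -26.40172629] h 1008.7375002966295
link n 379 h 17.088194597628444
((-48.49673080444336, -2.0347023010253906), (54.0700798034668, 110.80657196044922), 6.772508144378662) [[-81.87670135498047, 49.79381561279297], [-68.80955505371094, -60.23957061767578], [-15.11676025390625, -53.86322021484375], [-28.18390655517578, 56.170166015625]]
shank line (slope,mid) [-2.8165932e-02 -4.2403867e+01] 130 width 14.434528531438751
y ext -59.29580500755326 54.25634480791
walls y 63.62877250011978 -63.969521889782165
inj [660.43905849 216.89863898 150.        ]
can [ 705.12966849 -199.90533991  150.        ]
```

```bash
python3 - <<'E'
from h import *
P=np.load("top0.npy"); im=cv2.imread("pics/top0.png").astype(int); Q=tochute(P)
br=im.min(2)>130
fl=80+np.minimum(0,Q[...,0])*np.tan(np.radians(10)); h=Q[...,2]-fl
reg=np.zeros(br.shape,bool); reg[135:305,225:335]=1
inn=reg&(abs(Q[...,1])<61)&(Q[...,0]>-110)&(Q[...,0]<105)
q=Q[inn&br&(h>28)&(h<46)]; print(len(q),np.median(q[:,0]),np.sort(q[:,0])[-8:])
q=Q[inn&br&(h>10)&(h<22)&(abs(Q[...,0]+42.4)<17)]; print("y ext",np.sort(q[:,1])[[0,1,2,-3,-2,-1]])
g=Q[reg&(Q[...,2]>98)&(Q[...,2]<106)]; print("end x",np.sort(g[:,0])[[-1,-5,-20,-50]])
q=Q[reg&(Q[...,2]>60)&(abs(Q[...,1])<20)&(Q[...,0]<100)&(Q[...,0]>-170)&~br]
for a in range(-170,100,20):
    s=q[(q[:,0]>a)&(q[:,0]<a+20)]; print(a+10,np.median(s[:,2]) if len(s) else None,end='; ')
c=(P[...,2]>140)&(P[...,2]<165)
for n,(u0,u1,v0,v1) in {"inj":(155,200,130,175),"can":(360,410,100,160)}.items():
    b=P[v0:v1,u0:u1][c[v0:v1,u0:u1]]; print(n,b.mean(0),np.ptp(b,axis=0))
E
```

```text
436 -63.956378006065776 [-10.76066171 -10.37609222 -10.20334704  -9.94918449  -9.4987933
  -9.20073946  -9.09688618  -8.89047146]
y ext [-53.25242323 -53.04525751 -52.77798026  53.84563968  54.2412035
  54.25634481]
end x [113.83032751 113.46972913 112.73356295 111.86378126]
-160 None; -140 60.69444334166269; -120 61.43198673034328; -100 63.348169946579105; -80 67.23522472599109; -60 70.37449759031426; -40 78.28485048882442; -20 77.7846694280239; 0 80.74681026139126; 20 80.66465153714; 40 81.02118624298834; 60 80.8908822072089; 80 80.99742729352351; 100 81.1645903061293; inj [660.07853723 218.86799906 150.08764718] [29.43851582 21.55051914 19.24914857]
can [ 700.81847641 -201.09430265  149.83950384] [55.00663497 53.93389256 14.7566881 ]
```

{"fn": "jog_arm", "kwargs": {
  "commands": [
    [-1,[0,0,0],[0,0,0.186]],
    [-1,[0,0,0],[0,0,0.186]],
    [-1,[0,0,0],[0,0,0.186]],
    [-1,[0,0,0],[0,0,0.186]],
    [-1,[0,0,0],[0,0,0]]
  ]
}}

```text
t: 0.6
ee_pos: [278.9, -559.0, 222.3]
orientation: [-3.135, 0.193, 0.001]
ft_force: [0.1, -0.2, 0.0]
width: 51.6
grasp_force: 0.0
```

```bash
cat >> h.py <<'E'
def st(tx=None,ty=None,z=None,phi=None):
    o=get_obs(); M=R.from_rotvec(o["orientation"]).as_matrix(); p=o["ee_pos"]
    f=np.degrees(np.arctan2(M[1,0],M[0,0])); c=tochute(p)
    print("t",o["t"],"p",p.round(1),"chute",c.round(1),"phi",f.round(2),"zaxis",M[:,2].round(3),"q",o["qpos"].round(2),"w",round(o["width"],1),"F",o["ft_force"].round(1),"g",round(o["grasp_force"],1))
    if tx is not None:
        print("shift tool mm",(M.T@(np.array([tx,ty,z])-p)).round(1))
    if phi is not None: print("rz deg",f-phi)
E
python3 -c "
from h import *
w=toworld(-70,0.5); st(w[0],w[1],150,-6.95)"
```

```text
t 0.6 p [ 278.9 -559.   222.3] chute [-209.  -595.7  222.3] phi -7.04 zaxis [-0.     0.001 -1.   ] q [-1.13  0.42  1.63  0.    1.09  0.57] w 51.6 F [ 0.1 -0.2  0. ] g 0.0
shift tool mm [ 138.1 -596.4   72.6]
rz deg -0.08892776493078447
```

{"fn": "jog_arm", "kwargs": {
  "commands": [
    [-1,[0.1,-0.426,0],[0,0,0]],
    [-1,[0.1,-0.426,0],[0,0,0]],
    [-1,[0.1,-0.426,0],[0,0,0]],
    [-1,[0.1,-0.426,0],[0,0,0]],
    [-1,[0.1,-0.426,0],[0,0,0]],
    [-1,[0.1,-0.426,0],[0,0,0]],
    [-1,[0.1,-0.426,0],[0,0,0]],
    [-1,[0.1,-0.426,0],[0,0,0]],
    [-1,[0.1,-0.426,0],[0,0,0]],
    [-1,[0.1,-0.426,0],[0,0,0]]
  ]
}}

```text
t: 1.6
ee_pos: [430.2, -146.8, 222.8]
orientation: [3.136, -0.184, 0.0]
ft_force: [0.1, -0.5, 0.1]
width: 0.5
grasp_force: 0.0
```

{"fn": "jog_arm", "kwargs": {
  "commands": [
    [-1,[0.1,-0.426,0],[0,0,0]],
    [-1,[0.1,-0.426,0],[0,0,0]],
    [-1,[0.1,-0.426,0],[0,0,0]],
    [-1,[0.08,-0.426,0],[0,0,0]],
    [-1,[0,0,0.36],[0,0,0]],
    [-1,[0,0,0.36],[0,0,0]],
    [-1,[0,0,0],[0,0,0]],
    [-1,[0,0,0],[0,0,0]]
  ]
}}

```text
t: 2.4
ee_pos: [488.0, 16.0, 150.7]
orientation: [3.136, -0.187, -0.003]
ft_force: [-0.2, 0.6, 0.2]
width: 0.3
grasp_force: 0.0
```

```bash
python3 -c "
from h import *
w=toworld(-70,0.5); st(w[0],w[1],73,-6.95)
for n in ('top','side'):
    d=cam(n); cv2.imwrite(f'pics/{n}1.png',d['image'])"
```

```text
t 2.4 p [488.   16.  150.7] chute [-71.    0.3 150.7] phi -6.84 zaxis [-0.002 -0.    -1.   ] q [ 0.01  0.33  1.98 -0.    0.83  1.7 ] w 0.3 F [-0.2  0.6  0.2] g 0.0
shift tool mm [ 1.2 -0.2 77.7]
rz deg 0.11032485119213753
```

{"fn": "jog_arm", "kwargs": {
  "commands": [
    [-1,[0,0,0.2],[0,0,0]],
    [-1,[0,0,0.2],[0,0,0]],
    [-1,[0,0,0.2],[0,0,0]],
    [-1,[0,0,0.1],[0,0,0]],
    [-1,[0,0,0.07],[0,0,0]],
    [-1,[0,0,0],[0,0,0]],
    [-1,[0,0,0],[0,0,0]]
  ]
}}

```text
t: 3.2
ee_pos: [489.0, 16.0, 74.5]
orientation: [-3.136, 0.191, -0.002]
ft_force: [-0.2, -0.1, 0.8]
width: 0.4
grasp_force: 0.0
```

```bash
python3 -c "
from h import *
st()
d=cam('side'); cv2.imwrite('pics/s2.png',cv2.resize(d['image'][120:300,200:380],None,fx=3,fy=3))"
```

```text
t 3.2 p [489.   16.   74.5] chute [-70.1   0.4  74.5] phi -6.96 zaxis [ 0.001  0.    -1.   ] q [0.01 0.47 2.02 0.   0.66 1.7 ] w 0.4 F [-0.2 -0.1  0.8] g 0.0
```

View pics/s2.png

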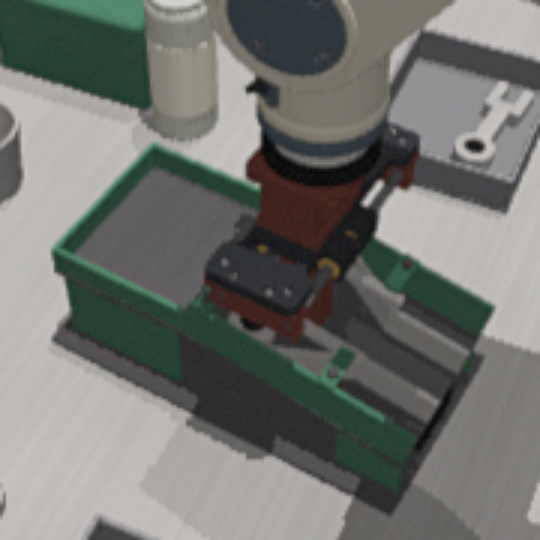

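The picture shows the shut fingers down in the slot (around 270,310 of the crop), touching nothing. Next is the push up the slope.

{"fn": "jog_arm", "kwargs": {
  "commands": [
    [-1,[0.06,0,-0.0106],[0,0,0]],
    [-1,[0.06,0,-0.0106],[0,0,0]],
    [-1,[0.06,0,-0.0106],[0,0,0]],
    [-1,[0.06,0,-0.0106],[0,0,0]],
    [-1,[0.06,0,-0.0106],[0,0,0]],
    [-1,[0.06,0,-0.0106],[0,0,0]]
  ]
}}

```text
t: 3.85
ee_pos: [523.2, 11.7, 80.1]
orientation: [3.136, -0.191, -0.005]
ft_force: [-5.7, 0.6, 3.8]
width: 0.4
grasp_force: 2.9
```

```bash
python3 -c "
from h import *
st()
d=cam('side'); cv2.imwrite('pics/s3.png',cv2.resize(d['image'][120:300,200:380],None,fx=3,fy=3))"
```

```text
t 3.85 p [523.2  11.7  80.1] chute [-35.6   0.3  80.1] phi -6.97 zaxis [-0.003  0.    -1.   ] q [-0.    0.49  1.94  0.    0.71  1.69] w 0.4 F [-5.7  0.6  3.8] g 2.9
```

View pics/s3.png

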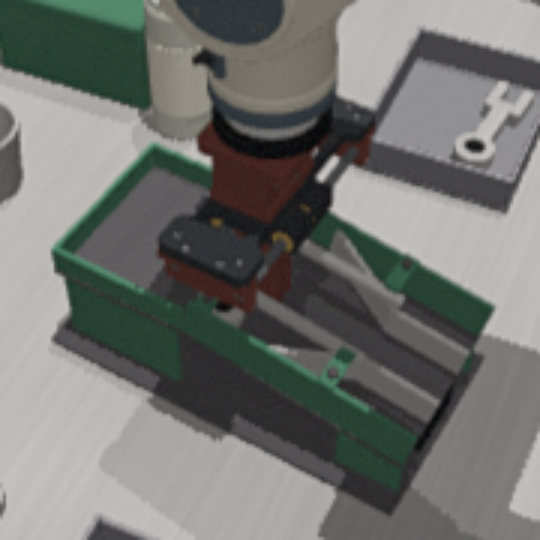

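The link's eye is visible moving with the fingers, near (225,310). Contact force is low, so I'll continue over the crest.

{"fn": "jog_arm", "kwargs": {
  "commands": [
    [-1,[0.06,0,-0.0106],[0,0,0]],
    [-1,[0.06,0,-0.0106],[0,0,0]],
    [-1,[0.06,0,-0.0106],[0,0,0]],
    [-1,[0.06,0,-0.0106],[0,0,0]],
    [-1,[0.06,0,-0.0106],[0,0,0]],
    [-1,[0.06,0,-0.005],[0,0,0]],
    [-1,[0.06,0,0],[0,0,0]],
    [-1,[0.06,0,0],[0,0,0]]
  ]
}}

```text
t: 4.7
ee_pos: [572.0, 5.8, 85.9]
orientation: [-3.136, 0.191, 0.001]
ft_force: [-2.1, 1.0, 1.8]
width: 0.9
grasp_force: 1.2
```

{"fn": "jog_arm", "kwargs": {
  "commands": [
    [-1,[0.05,0,0],[0,0,0]],
    [-1,[0.05,0,0],[0,0,0]],
    [-1,[0.05,0,0],[0,0,0]],
    [-1,[0.04,0,0],[0,0,0]],
    [-1,[0.02,0,0],[0,0,0]],
    [-1,[0.0,0,0],[0,0,0]],
    [-1,[-0.05,0,0],[0,0,0]],
    [-1,[-0.1,0,0],[0,0,0]],
    [-1,[0,0,0],[0,0,0]]
  ]
}}

```text
t: 5.6
ee_pos: [575.7, 5.3, 85.6]
orientation: [3.136, -0.191, -0.003]
ft_force: [-0.7, -0.5, -0.6]
width: 0.4
grasp_force: 0.0
```

{"fn": "jog_arm", "kwargs": {
  "commands": [
    [-1,[0,0,-0.3],[0,0,0]],
    [-1,[0,0,-0.4],[0,0,0]],
    [-1,[-0.3,0,-0.3],[0,0,0]],
    [-1,[-0.4,0,0],[0,0,0]],
    [-1,[-0.4,0,0],[0,0,0]],
    [-1,[-0.4,0,0],[0,0,0]],
    [-1,[0,0,0],[0,0,0]]
  ]
}}

```text
t: 6.3
ee_pos: [423.0, 23.6, 185.2]
orientation: [3.136, -0.19, -0.007]
ft_force: [0.1, 0.4, -0.4]
width: 0.4
grasp_force: 0.0
```

```bash
python3 -c "
from h import *
st()
d=cam('top'); cv2.imwrite('pics/t4.png',cv2.resize(d['image'][130:310,90:340],None,fx=3,fy=3)); P=cloud(d);np.save('t4.npy',P);cv2.imwrite('pics/t4raw.png',d['image'])
Q=tochute(P); im=d['image'].astype(int); m=(im.min(2)>120)&(Q[...,2]>90)&(Q[...,2]<101)&(abs(Q[...,1])<61)&(Q[...,0]>1)&(Q[...,0]<108)
q=Q[m]; print(len(q), np.median(q[:,2]), cv2.minAreaRect(q[:,:2].astype(np.float32)) if len(q)>5 else '')
s=q[abs(q[:,1])<15]; print(np.polyfit(s[:,1],s[:,0],1), len(s))
"
```

```text
t 6.3 p [423.   23.6 185.2] chute [-136.5   -0.   185.2] phi -6.93 zaxis [-0.004 -0.    -1.   ] q [0.03 0.18 2.08 0.   0.88 1.72] w 0.4 F [ 0.1  0.4 -0.4] g 0.0
481 96.61038943051108 ((53.33143615722656, 0.7609825134277344), (33.99151611328125, 106.75536346435547), 0.09069154411554337)
[-7.51334455e-03  5.32151487e+01] 114
```

View pics/t4.png

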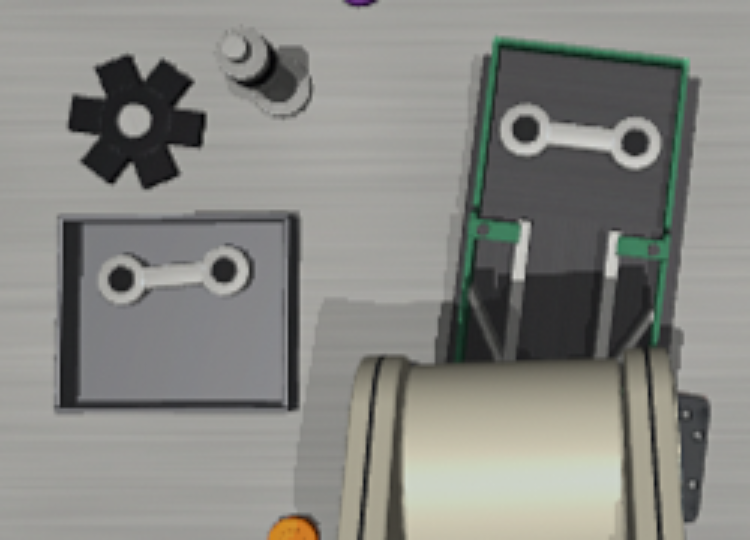

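The link lies flat and clear of the rails in the tray (eyes at crop 527,130 and 635,143). I'll turn, then grasp.

{"fn": "jog_arm", "kwargs": {
  "commands": [
    [-0.1,[0,0,0],[0,0,-0.182]],
    [-0.1,[0,0,0],[0,0,-0.182]],
    [-0.1,[0,0,0],[0,0,-0.182]],
    [-0.1,[0,0,0],[0,0,-0.182]],
    [-0.1,[0,0,0],[0,0,-0.182]],
    [-0.1,[0,0,0],[0,0,-0.182]],
    [-0.1,[0,0,0],[0,0,-0.182]],
    [-0.1,[0,0,0],[0,0,-0.182]],
    [-0.1,[0,0,0],[0,0,-0.182]],
    [-0.1,[0,0,0],[0,0,-0.182]]
  ]
}}

```text
t: 7.35
ee_pos: [430.3, 23.2, 186.1]
orientation: [2.487, 1.918, 0.002]
ft_force: [0.2, 1.1, -0.2]
width: 39.9
grasp_force: 0.0
```

{"fn": "jog_arm", "kwargs": {
  "commands": [
    [-0.1,[0,0,0],[0,0,-0.182]],
    [-0.1,[0,0.38,0],[0,0,0]],
    [-0.1,[0,0.38,0],[0,0,0]],
    [-0.1,[0,0.38,0],[0,0,0]],
    [-0.1,[0,0.38,0],[0,0,0]],
    [-0.1,[0,0.38,0],[0,0,0]],
    [-0.1,[0,0,0],[0,0,0]],
    [-0.1,[0,0,0],[0,0,0]]
  ]
}}

```text
t: 8.15
ee_pos: [618.2, 0.3, 185.2]
orientation: [-2.351, -2.084, 0.0]
ft_force: [-0.7, -0.0, -1.7]
width: 39.6
grasp_force: 0.0
```

```bash
python3 -c "
from h import *
w=toworld(53.3,0.8); st(w[0],w[1],82,83.05)"
```

```text
t 8.15 p [6.182e+02 3.000e-01 1.852e+02] chute [ 60.1   0.5 185.2] phi 83.11 zaxis [-0.  0. -1.] q [-0.02  0.46  1.67  0.    1.01  0.1 ] w 39.6 F [-0.7 -0.  -1.7] g 0.0
shift tool mm [  0.3  -6.7 103.2]
rz deg 0.0569166741179572
```

{"fn": "jog_arm", "kwargs": {
  "commands": [
    [-0.1,[0,-0.067,0.3],[0,0,0]],
    [-0.1,[0,0,0.3],[0,0,0]],
    [-0.1,[0,0,0.2],[0,0,0]],
    [-0.1,[0,0,0.15],[0,0,0]],
    [-0.1,[0,0,0.08],[0,0,0]],
    [-0.1,[0,0,0],[0,0,0]],
    [-0.1,[0,0,0],[0,0,0]]
  ]
}}

```text
t: 8.85
ee_pos: [611.3, 1.4, 83.6]
orientation: [2.35, 2.084, 0.001]
ft_force: [0.1, -1.2, 0.7]
width: 39.6
grasp_force: 0.0
```

```bash
python3 -c "
from h import *
w=toworld(53.3,0.8); st(w[0],w[1],82,83.05)"
```

```text
t 8.85 p [611.3   1.4  83.6] chute [53.1  0.7 83.6] phi 83.13 zaxis [ 0.001 -0.    -1.   ] q [-0.02  0.58  1.74  0.    0.81  0.1 ] w 39.6 F [ 0.1 -1.2  0.7] g 0.0
shift tool mm [0.1 0.2 1.6]
rz deg 0.07693422734507749
```

Close, then lift straight up.

{"fn": "jog_arm", "kwargs": {
  "commands": [
    [-1,[0,0,0.01],[0,0,0]],
    [-1,[0,0,0],[0,0,0]],
    [-1,[0,0,0],[0,0,0]],
    [-1,[0,0,0],[0,0,0]],
    [-1,[0,0,0],[0,0,0]],
    [-1,[0,0,0],[0,0,0]]
  ]
}}

```text
t: 9.45
ee_pos: [611.3, 1.4, 82.4]
orientation: [2.35, 2.084, 0.001]
ft_force: [0.7, -0.7, 5.2]
width: 15.9
grasp_force: 30.0
```

{"fn": "jog_arm", "kwargs": {
  "commands": [
    [-1,[0,0,-0.05],[0,0,0]],
    [-1,[0,0,-0.1],[0,0,0]],
    [-1,[0,0,-0.2],[0,0,0]],
    [-1,[0,0,-0.2],[0,0,0]],
    [-1,[0,0,-0.2],[0,0,0]],
    [-1,[0,0,-0.1],[0,0,0]],
    [-1,[0,0,0],[0,0,0]],
    [-1,[0,0,0],[0,0,0]]
  ]
}}

```text
t: 10.25
ee_pos: [610.3, 1.4, 166.4]
orientation: [-2.35, -2.084, 0.001]
ft_force: [-0.4, -0.0, -2.6]
width: 15.6
grasp_force: 30.0
```

```bash
python3 -c "
from h import *
w=(464,290); st(w[0],w[1],150,90)
d=cam('side'); cv2.imwrite('pics/s5.png',cv2.resize(d['image'][90:300,160:380],None,fx=2.8,fy=2.8))"
```

```text
t 10.25 p [610.3   1.4 166.4] chute [ 52.1   0.6 166.4] phi 83.13 zaxis [-0.001  0.    -1.   ] q [-0.02  0.47  1.7  -0.    0.97  0.1 ] w 15.6 F [-0.4 -0.  -2.6] g 30.0
shift tool mm [ 269.  -179.7   16.5]
rz deg -6.86991759838449
```

View pics/s5.png

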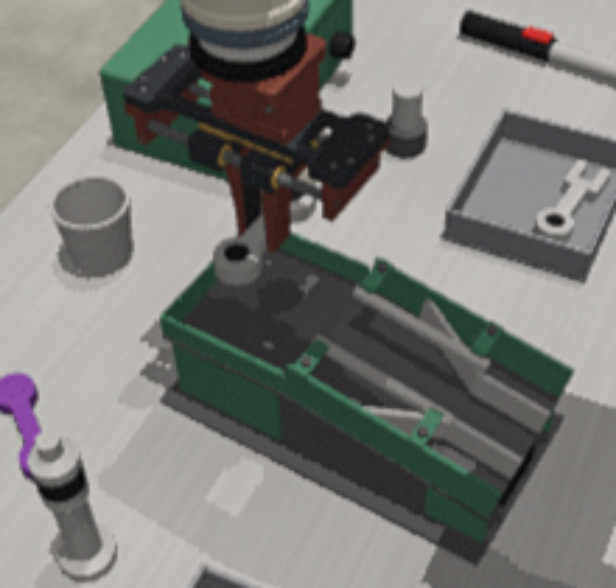

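The link is held level above the tray, one eye visible at crop (238,258). I'll bring it back towards the base first, then left to the bin.

{"fn": "jog_arm", "kwargs": {
  "commands": [
    [-1,[0,-0.3,-0.05],[0,0,0]],
    [-1,[0,-0.4,-0.05],[0,0,0]],
    [-1,[0,-0.4,0],[0,0,0]],
    [-1,[0,-0.3,0],[0,0,0]],
    [-1,[0,0,0],[0,0,-0.153]],
    [-1,[0.3,0,0],[0,0,0]],
    [-1,[0.4,0,0],[0,0,0]],
    [-1,[0.4,0,0],[0,0,0]],
    [-1,[0.4,0,0],[0,0,0]],
    [-1,[0.4,0,0],[0,0,0]]
  ]
}}

```text
t: 11.3
ee_pos: [470.9, 209.4, 175.8]
orientation: [-2.221, -2.221, 0.003]
ft_force: [0.5, -0.8, -2.5]
width: 15.7
grasp_force: 30.0
```

{"fn": "jog_arm", "kwargs": {
  "commands": [
    [-1,[0.4,0,0],[0,0,0]],
    [-1,[0.3,0,0],[0,0,0]],
    [-1,[0,0,0],[0,0,0]],
    [-1,[0,0,0],[0,0,0]]
  ]
}}

```text
t: 11.7
ee_pos: [470.8, 278.1, 175.7]
orientation: [-2.219, -2.223, 0.004]
ft_force: [0.6, 0.2, -2.9]
width: 16.0
grasp_force: 30.0
```

```bash
python3 -c "
from h import *
st(465.5,288,7,90)"
```

```text
t 11.7 p [470.8 278.1 175.7] chute [-119.9  258.4  175.7] phi 90.11 zaxis [-0.002 -0.001 -1.   ] q [ 0.51  0.37  1.84 -0.    0.93  0.51] w 16.0 F [ 0.6  0.2 -2.9] g 30.0
shift tool mm [ 10.2  -4.9 168.7]
rz deg 0.10759935082616323
```

{"fn": "jog_arm", "kwargs": {
  "commands": [
    [-1,[0.1,-0.05,0.3],[0,0,0]],
    [-1,[0,0,0.4],[0,0,0]],
    [-1,[0,0,0.4],[0,0,0]],
    [-1,[0,0,0.2],[0,0,0]],
    [-1,[0,0,0.1],[0,0,0]],
    [-1,[0,0,0.1],[0,0,0]],
    [-1,[0,0,0],[0,0,0]],
    [-1,[0,0,0],[0,0,0]]
  ]
}}

```text
t: 12.5
ee_pos: [467.3, 288.2, 27.6]
orientation: [2.221, 2.221, 0.002]
ft_force: [0.0, 0.9, -1.5]
width: 15.8
grasp_force: 30.0
```

```bash
python3 -c "
from h import *
st(465.5,288,7,90)"
```

```text
t 12.5 p [467.3 288.2  27.6] chute [-124.5  268.    27.6] phi 89.99 zaxis [ 0.001  0.001 -1.   ] q [ 0.53  0.61  1.89 -0.    0.63  0.53] w 15.8 F [ 0.   0.9 -1.5] g 30.0
shift tool mm [-0.2 -1.9 20.6]
rz deg -0.009189142429846697
```

{"fn": "jog_arm", "kwargs": {
  "commands": [
    [-1,[0,-0.02,0.08],[0,0,0]],
    [-1,[0,0,0.06],[0,0,0]],
    [-1,[0,0,0.04],[0,0,0]],
    [-1,[0,0,0.02],[0,0,0]],
    [-1,[0,0,0],[0,0,0]],
    [-1,[0,0,0],[0,0,0]]
  ]
}}

```text
t: 13.1
ee_pos: [464.8, 288.2, 6.8]
orientation: [2.221, 2.222, 0.0]
ft_force: [-0.3, 0.7, -2.3]
width: 15.8
grasp_force: 30.0
```

{"fn": "jog_arm", "kwargs": {
  "commands": [
    [-1,[0,0,0.008],[0,0,0]],
    [-1,[0,0,0],[0,0,0]],
    [-1,[0,0,0],[0,0,0]]
  ]
}}

```text
t: 13.4
ee_pos: [464.9, 288.3, 6.4]
orientation: [2.221, 2.222, 0.001]
ft_force: [-0.5, -0.6, 2.5]
width: 16.0
grasp_force: 30.0
```

The force sign flipped, so the link is on the floor. Open to about 32 mm, rise and back off.

{"fn": "jog_arm", "kwargs": {
  "commands": [
    [-0.27,[0,0,0],[0,0,0]],
    [-0.27,[0,0,0],[0,0,0]],
    [-0.27,[0,0,0],[0,0,0]],
    [-0.27,[0,0,0],[0,0,0]],
    [-0.27,[0,0,-0.1],[0,0,0]],
    [-0.27,[0,0,-0.2],[0,0,0]],
    [-0.27,[0,0,-0.4],[0,0,0]],
    [-0.27,[0,0,-0.4],[0,0,0]],
    [-0.27,[0,0,-0.4],[0,0,0]],
    [-0.27,[0,0,-0.4],[0,0,0]]
  ]
}}

```text
t: 14.4
ee_pos: [464.4, 288.0, 198.4]
orientation: [2.221, 2.222, 0.001]
ft_force: [1.3, 0.4, 0.3]
width: 32.4
grasp_force: 0.0
```

{"fn": "jog_arm", "kwargs": {
  "commands": [
    [-0.27,[-0.4,0,0],[0,0,0]],
    [-0.27,[-0.4,0,0],[0,0,0]],
    [-0.27,[-0.4,0,0],[0,0,0]],
    [-0.27,[-0.4,0,0],[0,0,0]],
    [-0.27,[-0.4,0,0],[0,0,0]],
    [-0.27,[-0.4,0,0],[0,0,0]],
    [-0.27,[-0.4,0,0],[0,0,0]],
    [-0.27,[0,0,0],[0,0,0]],
    [-0.27,[0,0,0],[0,0,0]]
  ]
}}

```text
t: 15.3
ee_pos: [464.8, 7.5, 196.6]
orientation: [2.224, 2.219, 0.001]
ft_force: [0.5, 0.1, 0.3]
width: 32.3
grasp_force: 0.0
```

```bash
python3 -c "
from h import *
st()
d=cam('top'); cv2.imwrite('pics/t6.png',d['image']); P=cloud(d)
im=d['image']; hsv=cv2.cvtColor(im,cv2.COLOR_BGR2HSV)
B=P[195:275,100:197]; l=((hsv[195:275,100:197,2]>150)&(B[...,2]>10)&(B[...,2]<32)).astype(np.uint8)
n,L=cv2.connectedComponents(l)
for i in range(1,n):
    q=B[L==i]
    if len(q)>50: print(len(q),q[:,2].mean(),q[:,2].std(),cv2.minAreaRect(q[:,:2].astype(np.float32)))
"
```

```text
t 15.3 p [464.8   7.5 196.6] chute [-93.1 -10.9 196.6] phi 89.86 zaxis [ 0.001  0.    -1.   ] q [-0.01  0.22  2.    0.    0.92 -0.01] w 32.3 F [0.5 0.1 0.3] g 0.0
355 20.93964755392545 1.920490846279658 ((523.4014282226562, 294.64166259765625), (33.0447883605957, 106.63739013671875), 4.88291072845459)
360 21.35160926498678 1.9036645257385008 ((464.27783203125, 288.5232238769531), (107.3700942993164, 32.133426666259766), 89.88941955566406)
```

View pics/t6.png

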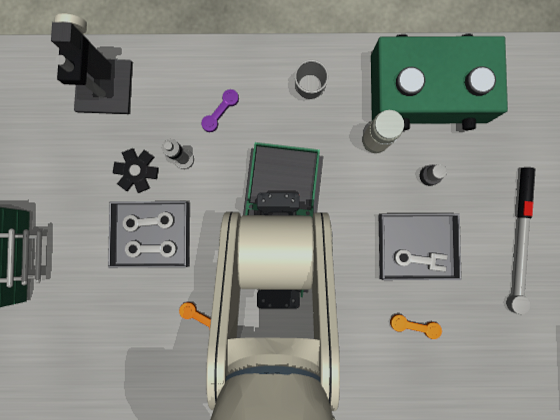

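The link lies flat in the left bin (eyes near 132,249 and 170,249), beside the sample, which has not moved. The bystanders look undisturbed, so I'll hand in.

```bash
python3 -c "
from h import *
print(close_job())"
```

```text
the job is handed in; nothing more can be done
None
```

The jammed link was pushed up into the tray, lifted out and laid flat in the left bin beside the link already there; I handed the job in at about 15 s, and the last picture showed nothing else moved.

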